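Shut a flight case and snap its draw latch

TASK

Close the small flight case that stands latch side up on the bench: push its leaning lid shut, hook the draw latch's wire loop under the keeper on the lid, then snap the lever down over centre until it lies flat and holds the lid drawn tight. Do not force anything, and leave the wheel lying on the case and the glass dish and the skate tool beside it where they are.

Things in the scene. Friction and masses are not known exactly. Their poses are not given: they have to be found in the camera images.
- case: Grey flight case with aluminium edges; this is its fixed half (shell), screwed down. Origin on the bench under the seam and the latch's middle; z up; x from lid (-x) to shell (+x), y along the seam. 270 mm wide (y); shell x 0 to 80 mm, shut lid x -60 to 0; flat top 190 mm above the bench, underside 25 mm. Steel draw latch in the middle of the top: base on the shell, keeper on the lid.
- lid (a joint): Lid angle (rad), hinged at the seam's lower edge (x 0, z 25 mm); 165 mm high, 60 mm deep. 0 = shut with the seal squeezed, positive = top leaning out to -x. Stiff hinge: stays where left, about 5 N at the top moves it. Below 0.024 it bears on a springy rubber seal 4 mm proud (18 N/mm at the top): a push alone leaves it near 0.025, only the latch draws it below 0.01.
- lid_edge (a point): Middle of the lid's upper outer edge (60 mm from the seam, at the lid's top). The lid's flat outer face runs down from here: the place to push it shut. It moves on an arc about the lid's hinge, so it rises as the lid shuts: a push that does not rise with it can jam.
- lever (a joint): Latch lever angle (rad): 0 = shut, flat on the shell, pointing to +x; pi/2 = upright; 2.4 = wide open at its stop, leaning over the lid. Friction holds it where left (about 1 N at the tip moves it). With the loop hooked, pressing it down near its tip takes up to about 8 N (most at 1.2 to 0.6); dead centre is near 0.35, below it snaps to 0 and stays.
- lever_pin (a point): Centre of the lever's hinge pin, fixed on the shell: x 10, y 0, z 200 mm in the case frame; the lever turns about the y axis through it.
- lever_tip (a point): Free end of the lever, 50 mm from its pin. The lever is a steel plate 26 mm wide and 3 mm thick with a slightly upturned end; when flat its middle plane is 4 mm above the pin's axis; flat, its upper face is 205.5 mm above the bench.
- loop (a joint): Angle (rad) of the wire loop against the lever: 0 = as latched (pointing opposite to the lever), pi = in line with the lever, past its tip. Seen in the case's x-z plane (from +x towards +z) the loop points at pi + lever - loop. Friction holds it up against its weight (0.2 N at the bar moves it), so it lifts with the lever unless its bar is under the keeper's lip.
- loop_bar (a point): Middle of the loop's cross bar. The loop is a U of 5 mm steel wire, 34 mm wide inside, its legs outside the lever, 47.5 mm from its pivot to the bar. The pivot sits on the lever 16 mm from the lever's pin, at the lever's angle minus 0.25 rad (x-z plane as above).
- hook (a point): Seat of the bar in the keeper, on the lid (axes as the case's when shut): 22 mm from the seam, 5 mm above the lid top. Keeper: steel hook 24 mm wide; riser face 2.5 mm to +x of this point; lip over it runs out to 5 mm on the -x side, underside 8.5 mm and top 11 mm above the lid top. The bar goes down on the lid in front of the lip (-x side), then slides to +x under it.
- lip_edge (a point): Outer (-x) edge of the keeper's lip, at its underside, on the lid. With the lid at the seal, only a lever open past about 2.0 lets the bar reach the lid in front of it; at 2.4 the bar meets the lid top about 41 mm from the seam. Pushing the bar in under the lip brings the lever up with it to about 1.5 and takes 4 to 8 N.
- wheel: Grey urethane skate wheel, 53 mm diameter, 32 mm high, lying flat on the shell's top beside the latch (about 90 mm to +y). Loose; leave it. Origin at the centre of its underside.
- dish: Glass dish of axle washers, 100 mm diameter, 34 mm high, on the bench off the case's +y end (where a carrying handle stands 29 mm out). Loose; leave it. Origin under its centre.
- skate_tool: Chrome T-shaped skate tool, 136 x 140 x 20 mm, lying on the bench off the case's -y end. Loose; leave it. Origin under the middle of its shaft.

How it is judged (in metres and radians):
On the way:
1. the loop's bar is down under the keeper's lip while the lever is still up (x of loop_bar in the frame of hook between -0.0055 and 0.004 m and z of loop_bar in the frame of hook between -0.006 and 0.003 m and value of joint lever above 0.6 rad and value of joint lid below 0.06 rad), for 0.1 s.
At the end, for the whole second after the job is handed in: The lever lies flat (within 0.06 rad of its stop), the loop's bar sits in the keeper (within 5 mm of its seat) and the lid is drawn tight on its seal (within 0.016 rad of shut); the wheel, dish and skate tool lie within 30 mm of where they were (value of joint lever below 0.06 rad and value of joint lid below 0.016 rad and distance between loop_bar and hook below 0.005 m and distance of each of wheel, dish, skate_tool from where it was at the start of the episode below 0.03 m); the robot touches nothing.
It fails at once if the wheel, the dish or the skate tool is moved more than 30 mm (distance of any of wheel, dish, skate_tool from where it was at the start of the episode above 0.03 m).
It fails at once if the robot presses on the case, its lid or its latch with more than 50 N (contact force between any of the fingers, the arm and case above 50 N).
It also fails if it takes over 64 s, if anything falls off the work surface, if the arm or the gripper's body presses on something with over 40 N, if the wrist force passes 120 N, or if a joint passes its speed limit or range.

ROBOT

A 6-joint arm with a two-finger parallel gripper is mounted at the origin on the work surface. World frame = base frame: x ahead of the robot, y to its left, z up, the work surface at z = 0. Lengths are in mm, angles in rad, forces in N, time in s.
With the tool pointing down it reaches from about 350 to 875 mm from the base axis. Payload 4.2 kg.
Tool frame: the origin (TCP) lies at the centre of the arm's flange, where the gripper is bolted on; the fingertips stand 182 mm ahead of it and the grasp point (between the pads) lies 164 mm ahead of it; z points along the fingers, y is the line along which they close (so a half turn about z gives the same grasp; the last joint's range is limited). The gripper opens to 87 mm and grips with 3 to 60 N. Pads are 19 mm wide; open, the fingers measure 117 mm over their backs; the gripper's body (75 mm by 190 mm) begins 51 mm behind the grasp point.
Start: joints at [1.554, 0.385, 0.008, 0, -1.194, -0.259], TCP at [170.166, 601.368, 404.75] pointing down, gripper open.
Joint ranges: [-3.14, 3.14], [-1.21, 2.06], [-1.07, 1.41], [-3.16, 2.05], [-2.99, -0.16], [-3.1, 3.1]. Speed limits (rad/s): [2.79, 2.79, 3.14, 3.14, 3.14, 3.14].

INTERFACE

Orientations are given as a unit quaternion [w, x, y, z].
In Python, from bench import ctrl, fingers, vision, telemetry gives the robot as it stands. The module is installed in compiled form; this text tells all that it offers. Calls block until the motion is done:
- ctrl.move_ptp(position, orientation): joint-space move of the TCP to a pose.
- ctrl.movel(position, orientation=None, speed=150): straight line of the TCP; orientation=None keeps the orientation; speed is the mean speed in mm/s.
- ctrl.movej(angles): joint-space move.
- fingers.grip(opening, effort=None): opening from 0.0 (shut) to 1.0 (fully open); effort is the grip in N (None keeps the last); returns when the fingers have stopped.
- ctrl.pause(seconds).
- ctrl.solve_ik(position, orientation): joint angles nearest the present ones, or None.
- vision.read_camera(name): name is "scene" or "top" or "wrist"; returns a dict with "img" (420x560x3 uint8, red, green, blue), "camera_matrix" (3x3 intrinsics, pixels), "R" (3x3) and "t" (3): a world point X has camera coordinates R X + t; the wrist camera has in their place "tool_from_camera" (4x4, takes a point from camera to tool coordinates, whose origin is the TCP and whose axes are the flange's). Camera axes: x right, y down, z forward; pixel columns grow to the right and rows downward; lengths in mm; the calibration is good to about 2 mm. A picture is of the moment at which its call begins: read the wrist's pose just before it. There is no depth.
A pose or a line that the arm cannot do raises ctrl.MotionError and nothing moves.
- ctrl.close_job(): hands the job in; it is judged then, once.
Readings, each from a call of its own:
- telemetry.current_time(): time.
- telemetry.current_q(): joint angles.
- telemetry.current_dq(): joint speeds.
- telemetry.current_tau(): joint torques, N m.
- telemetry.current_tcp_pos(): TCP position.
- telemetry.current_ee_rot(): TCP orientation.
- telemetry.current_ft_force(): force on the tool from outside, world axes, zero at the start.
- telemetry.current_torque(): the same for the moment, N m.
- telemetry.current_width(): opening from 0.0 (shut) to 1.0 (fully open).
- telemetry.current_gripper_force(): force on a finger pad.
Only numpy, scipy, OpenCV 4.12 (cv2) and the standard library are available. Lean on these libraries where they do the work, as an engineer would, in place of code of your own. Each camera call takes 0.05 s, during which the arm holds its last target. There are 200 camera calls.

## Working session

There is one attempt and no reset: what is moved stays moved. The work goes in short steps, each a Python script; the robot and the scene stay as the last script left them, time stands still between calls to the robot, and variables do not carry over. Pictures are saved under pics/ and viewed, at most 10 in all, crops included, and the job is handed in when it is done.

```bash
mkdir -p pics; python3 - <<'E'
from bench import ctrl, fingers, vision, telemetry
import cv2,numpy as np
for n in ["scene","top","wrist"]:
    c=vision.read_camera(n); cv2.imwrite(f"pics/{n}0.png",c["img"][:,:,::-1])
    np.savez(f"{n}0.npz",**{k:np.array(v) for k,v in c.items()})
    print(n,{k:np.round(v,3).tolist() for k,v in c.items() if k!="img"})
print(telemetry.current_ee_rot(),telemetry.current_time())
a=cv2.imread("pics/scene0.png");b=cv2.imread("pics/top0.png")
cv2.imwrite("pics/s0x.png",cv2.resize(a,(784,588),interpolation=cv2.INTER_CUBIC));cv2.imwrite("pics/t0x.png",cv2.resize(b,(784,588),interpolation=cv2.INTER_CUBIC))
E
```

```text
scene {'camera_matrix': [[467.066, 0.0, 274.913], [0.0, 467.066, 207.41], [0.0, 0.0, 1.0]], 'R': [[0.393, 0.919, -0.001], [0.79, -0.338, -0.511], [-0.47, 0.2, -0.86]], 't': [-305.006, -413.942, 1388.112]}
top {'camera_matrix': [[409.927, 0.0, 272.465], [0.0, 409.927, 209.289], [0.0, 0.0, 1.0]], 'R': [[0.007, -1.0, -0.018], [-0.999, -0.006, -0.043], [0.043, 0.018, -0.999]], 't': [54.489, 618.555, 1192.628]}
wrist {'camera_matrix': [[320.44, 0.0, 275.971], [0.0, 320.44, 206.806], [0.0, 0.0, 1.0]], 'tool_from_camera': [[0.0, -0.963, -0.27, 73.647], [1.0, 0.0, -0.0, -0.098], [0.0, -0.27, 0.963, 19.511], [0.0, 0.0, 0.0, 1.0]]}
[ 8.37085988e-04  9.90499555e-01 -1.37513381e-01 -3.00625717e-05] 0.15
```

View pics/s0x.png

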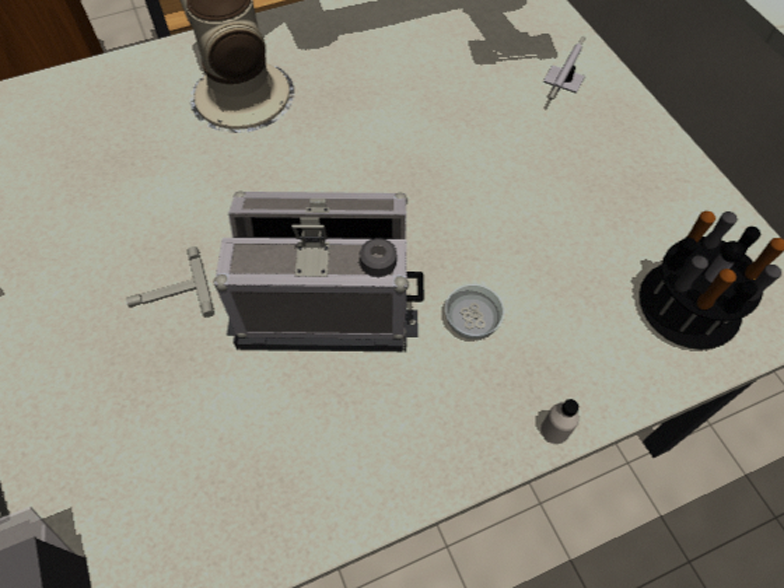

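View pics/t0x.png

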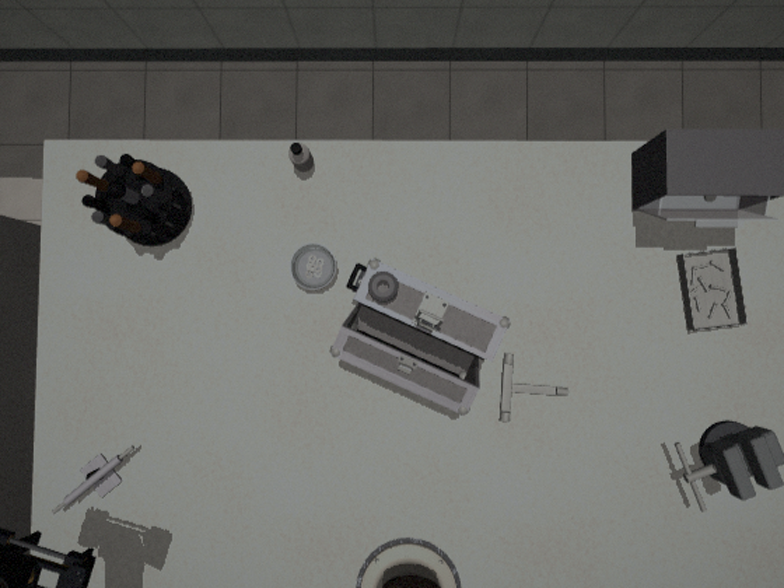

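The scene picture shows the case with its lid leaning toward the robot, the lever and loop standing up over the seam near (310,235), the wheel at (378,255), the dish at (473,312) and the tool at (180,285). In the top picture the shell's top corners are at about (373,265), (505,322), (487,357) and (355,303), and the lid's outer edge runs from (335,350) to (465,410). I'll zoom in next.

```bash
python3 - <<'E'
import cv2,numpy as np
a=cv2.imread("pics/scene0.png")[130:255,150:310];b=cv2.imread("pics/top0.png")[180:300,230:370]
cv2.imwrite("pics/sz.png",cv2.resize(a,None,fx=4.6,fy=4.6,interpolation=cv2.INTER_CUBIC))
cv2.imwrite("pics/tz.png",cv2.resize(b,None,fx=5,fy=5,interpolation=cv2.INTER_CUBIC))
E
```

```text
(no output)
```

View pics/sz.png

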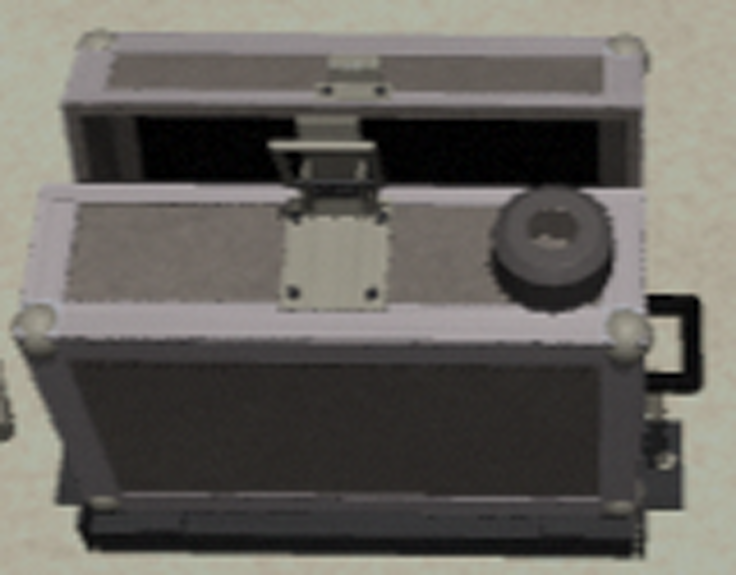

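View pics/tz.png

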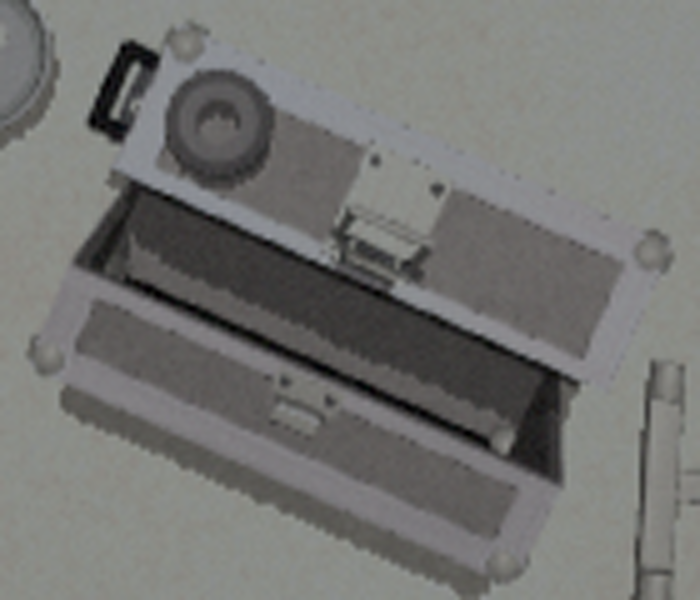

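The zooms give these points. In the scene crop the shell's seam corners are at (38,190) and (645,192), the loop bar is at (322,146) and the lever tip is near (330,117). In the top crop the lever tip is near (370,275) and the loop bar near (385,237). I'll fit the pose and joint angles to these.

```bash
cat > geo.py <<'E'
import numpy as np
from scipy.optimize import least_squares
def lidp(th,dx,y,dz): # dx from seam (neg), dz above z=25
    return np.array([dx*np.cos(th)-dz*np.sin(th),y,25+dz*np.cos(th)+dx*np.sin(th)])
def levp(L,r,off=4): # point on lever middle plane, r along
    return np.array([10+r*np.cos(L)-off*np.sin(L),0,200+r*np.sin(L)+off*np.cos(L)])
def pivot(L): return np.array([10+16*np.cos(L-.25),0,200+16*np.sin(L-.25)])
def barp(L,lo):
    p=np.pi+L-lo; return pivot(L)+47.5*np.array([np.cos(p),0,np.sin(p)])
def world(P,x,y,w):
    c,s=np.cos(w),np.sin(w); return np.array([x+c*P[0]-s*P[1],y+s*P[0]+c*P[1],P[2]])
def proj(c,X):
    q=c["R"]@X+c["t"]; k=c["camera_matrix"]; return np.array([k[0,0]*q[0]/q[2]+k[0,2],k[1,1]*q[1]/q[2]+k[1,2]])
E
cat > fit.py <<'E'
from geo import *
S=np.load("scene0.npz");T=np.load("top0.npz")
sz=lambda u,v:np.array([150+(u+.5)/4.6-.5,130+(v+.5)/4.6-.5]); tz=lambda u,v:np.array([230+(u+.5)/5-.5,180+(v+.5)/5-.5])
obs=[]
sh=lambda x,y:(lambda p:np.array([x,y,190.]))
li=lambda x,y:(lambda p:lidp(p[3],x,y,165))
for f,s,t in [(sh(0,135),(645,190),(118,173)),(sh(0,-135),(38,188),(600,390)),(sh(77,132),(628,330),(187,42)),(sh(77,-132),(38,325),(653,250)),
  (li(0,135),(645,106),(75,268)),(li(0,-135),(65,105),(560,487)),(li(-57,132),(627,45),(47,355)),(li(-57,-132),(98,40),(503,562)),
  (lambda p:levp(p[4],50),(330,117),(370,277)),(lambda p:barp(p[4],p[5]),(322,146),(386,237))]:
    obs+= [(f,S,sz(*s)),(f,T,tz(*t))]
def res(p): return np.concatenate([proj(c,world(f(p),p[0],p[1],p[2]))-o for f,c,o in obs])
best=min((least_squares(res,[600,0,w,.4,L,lo],loss="soft_l1",x_scale=[10,10,.1,.1,.1,.1]) for w in(-.4,) for L in(1.3,1.8,2.3) for lo in (.5,1.5,2.5,3.2)),key=lambda r:r.cost)
p=best.x;print(best.cost,np.round(p,4));print(np.round(res(p).reshape(-1,4),1).tolist())
print("tip",levp(p[4],50),"bar",barp(p[4],p[5]),"edge",lidp(p[3],-60,0,165),"edge w",world(lidp(p[3],-60,0,165),*p[:3]))
E
python3 fit.py
```

```text
19.095959586542918 [ 5.43129e+02 -1.52093e+01 -4.15200e-01  3.08300e-01  1.57460e+00
  3.44210e+00]
[[-0.6, 0.0, -1.9, 0.2], [1.0, -0.6, 0.4, 1.1], [1.7, 1.4, -2.0, -1.0], [-2.9, 1.3, 1.1, 0.4], [-0.8, 1.2, -1.2, -0.7], [-0.9, 0.4, -0.2, -0.3], [1.4, -0.3, -2.6, 1.6], [-1.9, -0.2, 0.5, 3.0], [-0.5, 0.0, -0.9, -0.2], [-0.1, -0.5, 0.0, -0.8]]
tip [  5.81175022   0.         249.98458326] bar [ 27.79089455   0.         260.94089846] edge [-107.23726719    0.          164.01499389] edge w [445.00103099  28.04273751 164.01499389]
```

```bash
cat > rob.py <<'E'
from geo import *
import sys
from bench import ctrl, fingers, vision, telemetry
import cv2
from scipy.spatial.transform import Rotation as Ro
try: CASE=np.load("case.npy")
except Exception: CASE=np.array([543.13,-15.21,-.4152])
def pose(x,z,a,y=0,fwd=0,case=None):
    """fingertip centre at case (x,y,z), tool axis tilted by a (body toward -x); fwd: shift so that the point fwd ahead along tool x is there"""
    X,Y,W=CASE if case is None else case
    d=np.array([np.sin(a),0,-np.cos(a)]);f=np.array([np.cos(a),0,np.sin(a)])
    P=np.array([x,y,z])-182*d-fwd*f
    B=Ro.from_euler("z",W).as_matrix()@np.column_stack([f,[0,-1,0],d])
    q=Ro.from_matrix(B).as_quat(); return world(P,X,Y,W),np.r_[q[3],q[:3]]
def F():
    f=np.array(telemetry.current_ft_force()); return Ro.from_euler("z",-CASE[2]).apply(f) # case axes
def go(x,z,a,speed=150,**k):
    p,q=pose(x,z,a,**k); ctrl.movel(list(p),list(q),speed)
def snap(name):
    p=np.array(telemetry.current_tcp_pos());q=np.array(telemetry.current_ee_rot())
    c=vision.read_camera("wrist"); cv2.imwrite(f"pics/{name}.png",c["img"][:,:,::-1])
    M=np.array(c["tool_from_camera"]);B=Ro.from_quat(np.r_[q[1:],q[0]]).as_matrix()
    Rc=(B@M[:3,:3]).T; t=-Rc@(p+B@M[:3,3])
    np.savez(name+".npz",R=Rc,t=t,camera_matrix=c["camera_matrix"])
E
python3 - <<'E'
from rob import *
p,q=pose(-130,260,0)
ctrl.move_ptp(list(p),list(q)); fingers.grip(0.0,20)
snap("w1")
print(telemetry.current_tcp_pos(),p,telemetry.current_time(),F())
im=cv2.imread("pics/w1.png");cv2.imwrite("pics/w1x.png",cv2.resize(im,(784,588),interpolation=cv2.INTER_CUBIC))
E
```

```text
[424.17147547  37.22622221 441.98632121] [424.17536365  37.22848293 442.        ] 3.9417 [ 0.08018797 -0.06355196  0.27069476]
```

View pics/w1x.png

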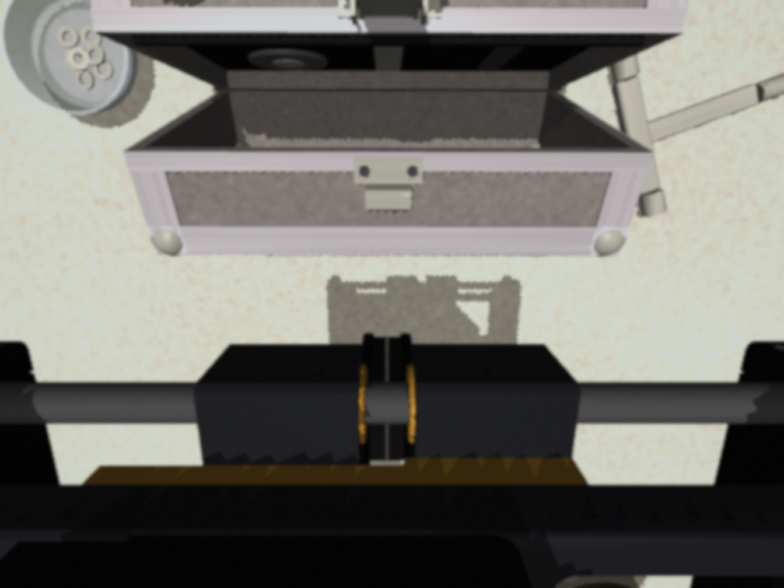

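The wrist view shows the case square to the tool. The lid's seam corners are at (127,152) and (652,152), its lower balls at (166,242) and (609,242), the shell's seam corners at (105,34) and (681,32), and the keeper at (388,198). I'll refit with these.

```bash
cat > fit2.py <<'E'
exec(open("fit.py").read().split("def res")[0])
W=np.load("w1.npz"); wz=lambda u,v:np.array([(u+.5)/1.4-.5,(v+.5)/1.4-.5])
n0=len(obs)
for f,w in [(sh(0,135),(103,34)),(sh(0,-135),(683,33)),(li(0,135),(127,152)),(li(0,-135),(652,152)),(lambda p:lidp(p[3],-60,0,162),(388,254)),
            (lambda p:lidp(p[3],-27,0,176),(388,210))]: obs.append((f,W,wz(*w)))
def res(p): return np.concatenate([(proj(c,world(f(p),p[0],p[1],p[2]))-o)*(1.5 if c is W else 1) for f,c,o in obs])
r=least_squares(res,[543,-15,-.415,.308,1.575,3.44],loss="soft_l1",x_scale=[10,10,.1,.1,.1,.1]);p=r.x
print(r.cost,np.round(p,4));print(np.round(res(p).reshape(-1,2)[n0:],1).tolist())
np.save("case.npy",p[:3]);np.save("joints.npy",p[3:])
E
python3 fit2.py
```

```text
30.27048887521505 [ 5.441888e+02 -1.707130e+01 -4.147000e-01  3.231000e-01  1.609300e+00
  3.451800e+00]
[[-4.6, -0.0], [-2.6, 0.8], [-0.3, 0.5], [0.1, 0.3], [1.1, -2.5], [1.4, -0.1]]
```

```bash
cat >> rob.py <<'E'
def lidpose(th,gap,speed):
    P=lidp(th,-60-gap,0,147); go(P[0],P[2],th+.2,speed,fwd=9.5)
E
python3 - <<'E'
from rob import *
lidpose(.35,35,200); lidpose(.35,2,100)
print(F(),telemetry.current_time())
for th in [.30,.24,.18,.13,.09]:
    lidpose(th,0,70); f=F(); print(th,np.round(f,1))
    if abs(f[0])>25: sys.exit("stop")
for th in np.arange(.08,-.03,-.008):
    lidpose(th,0,40); f=F(); print(round(th,3),np.round(f,1))
    if abs(f[0])>13: break
print(telemetry.current_time())
snap("w2")
im=cv2.imread("pics/w2.png");cv2.imwrite("pics/w2x.png",cv2.resize(im,(784,588),interpolation=cv2.INTER_CUBIC))
E
```

```text
Traceback (most recent call last):
  File "rob.py", line 26, in lidpose
    P=lidp(th,-60-gap,0,147); go(P[0],P[2],th+.2,speed,fwd=9.5)
                              ~~^^^^^^^^^^^^^^^^^^^^^^^^^^^^^^^
  File "rob.py", line 18, in go
    p,q=pose(x,z,a,**k); ctrl.movel(list(p),list(q),speed)
                         ~~~~~~~~~~^^^^^^^^^^^^^^^^^^^^^^^
bench.MotionError: the arm cannot follow that straight line within its joint ranges
```

```bash
cat >> rob.py <<'E'
def lidpose(th,gap,speed):
    P=lidp(th,-60,0,165); go(P[0]-gap,P[2]-18,0,speed,fwd=9.5)
E
python3 - <<'E'
from rob import *
lidpose(.35,35,200); lidpose(.35,2,100)
print(F(),telemetry.current_time())
for th in [.30,.24,.18,.13,.09]:
    lidpose(th,0,70); f=F(); print(th,np.round(f,1))
    if abs(f[0])>25: sys.exit("stop")
for th in np.arange(.08,-.03,-.008):
    lidpose(th,0,40); f=F(); print(round(th,3),np.round(f,1))
    if abs(f[0])>13: break
print(telemetry.current_time())
snap("w2")
im=cv2.imread("pics/w2.png");cv2.imwrite("pics/w2x.png",cv2.resize(im,(784,588),interpolation=cv2.INTER_CUBIC))
E
```

```text
[-0.33244672  0.01916966 -0.33273354] 5.1833
0.3 [-2.7 -1.7  1.4]
0.24 [-2.5 -2.   2.8]
0.18 [-2.4 -2.   1.6]
0.13 [-2.3 -0.9  1.1]
0.09 [-2.9 -0.9  2. ]
0.08 [-4.2  0.7  0.8]
0.072 [-5.3  1.5 -0.4]
0.064 [-4.3  2.6  0.2]
0.056 [-3.7  3.3 -0.2]
0.048 [-4.4  2.8 -0.1]
0.04 [-4.6  2.2 -0.1]
0.032 [-3.5  2.4  0.3]
0.024 [-5.8  2.2 -0.3]
0.016 [-9.3  4.5  1.5]
0.008 [-12.1   6.7   1.2]
0.0 [-16.1   6.8   2. ]
9.3583
```

```bash
python3 - <<'E'
from rob import *
lidpose(.03,20,150)
go(-95,295,0,250); go(58,295,0,250); go(58,226,0,200)
print(telemetry.current_time(),F())
for x in [20,12,6,1,-3,-6,-9]:
    go(x,226,0,100); f=F(); print(x,np.round(f,1))
    if abs(f[0])>10: break
print(telemetry.current_time())
snap("w3")
im=cv2.imread("pics/w3.png");cv2.imwrite("pics/w3x.png",cv2.resize(im,(784,588),interpolation=cv2.INTER_CUBIC))
E
```

```text
11.625 [0.74744955 0.58604189 1.15122219]
20 [ 0.2 -0.4  0. ]
12 [-0.2 -0.   0.7]
6 [-0.3 -0.1  0.5]
1 [-0.5  0.6  0. ]
-3 [0.3 0.6 0.3]
-6 [-0.3  0.6  0.7]
-9 [-0.  -0.   0.6]
13.6583
```

View pics/w3x.png

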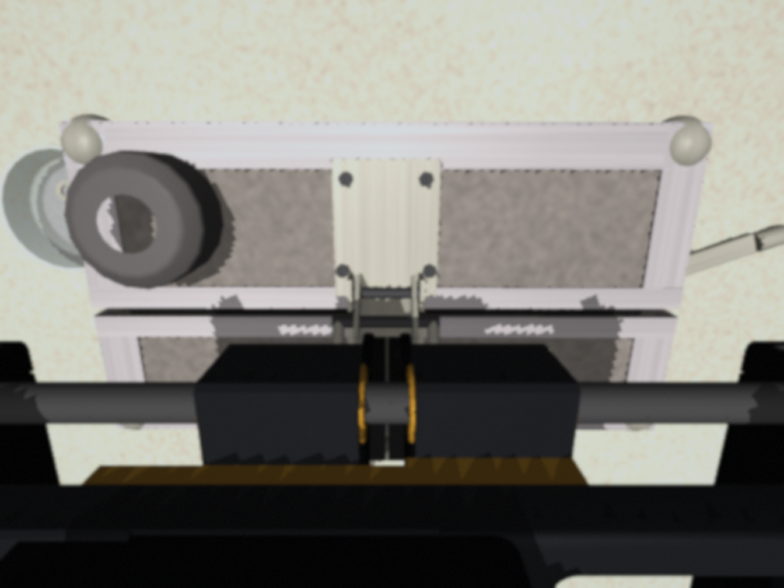

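The lever has been swept over towards the lid, with its root at (387,300) and the finger centred on it. Next I'll press the bar down onto the lid.

```bash
python3 - <<'E'
from rob import *
go(-11,226,0,60); print(np.round(F(),1))
go(-11,243,0,150); go(-47,243,0,120); print(np.round(F(),1))
for z in [225,210,202,199,197,196,195,194]:
    go(-47,z,0,100); f=F(); print(z,np.round(f,1))
    if f[2]>5: break
go(-47,z+8,0,100); go(-66,z+8,0,100)
print(telemetry.current_time())
snap("w4")
im=cv2.imread("pics/w4.png");cv2.imwrite("pics/w4x.png",cv2.resize(im[0:300,100:460],(720,600),interpolation=cv2.INTER_CUBIC))
E
```

```text
[ 1.6 -0.4  0.5]
[0.7 0.4 0.7]
225 [ 0.  -0.4  0.5]
210 [ 0.1 -0.2  0.3]
202 [1.  0.1 0.3]
199 [ 0.4  0.1 -0.1]
197 [-0.2 -0.2  0.1]
196 [-0.4 -0.2  1.6]
195 [ 0.7 -0.1  0.3]
194 [-2.  -0.8  2.2]
17.4
```

View pics/w4x.png

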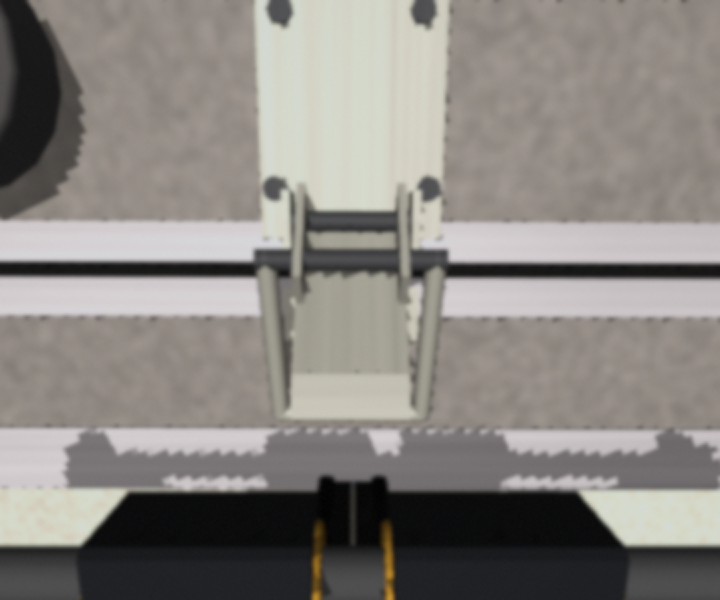

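The loop legs run down to the bar on the lid at about (352,412) in the crop, past the lever tip, and centred on the finger. Now I'll push the bar in under the lip.

```bash
python3 - <<'E'
from rob import *
W=np.load("w4.npz")
for P in [(-41.4,0,192.5),(-29.6,0,230.8)]:
    u=proj(W,world(np.array(P),*CASE)); print("exp crop",(u-[100,0])*2)
go(-66,197,0,100)
for z in [193,191.5,190.8]:
    go(-66,z,0,40); f=F(); print(z,np.round(f,1))
    if f[2]>5: break
z=max(z,190.8)
for fr in [-50,-46,-43,-41,-39,-37,-35,-33.5,-32,-31,-30,-29]:
    go(fr,z,0,50,fwd=9.5); f=F(); print(fr,np.round(f,1))
    if abs(f[0])>16 or abs(f[2])>15: break
print(telemetry.current_time())
snap("w5")
c=vision.read_camera("scene")["img"][:,:,::-1][120:220,170:290]
im=cv2.imread("pics/w5.png")[0:240,100:460]
a=cv2.resize(im,(400,267));b=cv2.resize(c,(400,333),interpolation=cv2.INTER_CUBIC)
cv2.imwrite("pics/w5x.png",np.vstack([a,b]))
E
```

```text
exp crop [352.39694454 415.27530595]
exp crop [352.55931547 411.03016138]
193 [ 0.7  0.4 -0.5]
191.5 [ 1.1  0.  -0.1]
190.8 [-0.8  0.   0.2]
-50 [ 0.   0.8 -1.1]
-46 [0.5 0.7 0.4]
-43 [-3.1  0.5  2.1]
-41 [-6.8  1.   3.6]
-39 [-7.   0.4  3.9]
-37 [-6.1  1.   3.4]
-35 [-7.7  1.   3.8]
-33.5 [-7.7  1.7  3.8]
-32 [-7.7  0.4  4.3]
-31 [-7.3  1.3  4.5]
-30 [-9.8  0.8  4.4]
-29 [-11.6   2.4   6.3]
21.4833
```

View pics/w5x.png

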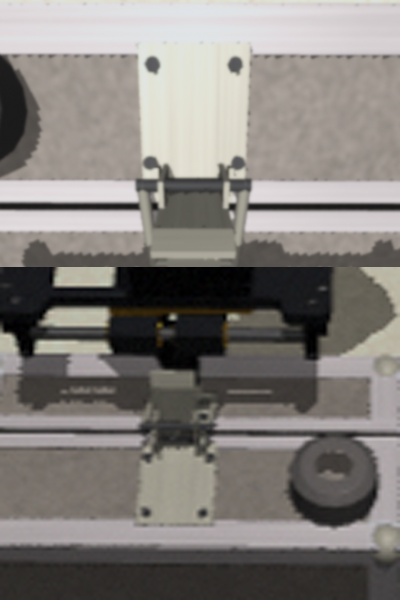

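```bash
python3 - <<'E'
from geo import *
W=np.load("w5.npz");C=np.load("case.npy")
for L in [1.4,1.5,1.6,1.7,1.8,2.0,2.2,2.4]:
    print(L,[np.round(proj(W,world(P,*C))).tolist() for P in (levp(L,50),levp(L,0),pivot(L))])
print("obs tip",100+192*.9,258*.9,"pivot rod",184*.9)
E
```

```text
1.4 [[275.0, 175.0], [275.0, 174.0], [275.0, 155.0]]
1.5 [[275.0, 190.0], [275.0, 174.0], [275.0, 159.0]]
1.6 [[275.0, 204.0], [275.0, 174.0], [275.0, 163.0]]
1.7 [[275.0, 218.0], [275.0, 173.0], [275.0, 166.0]]
1.8 [[275.0, 230.0], [275.0, 173.0], [275.0, 170.0]]
2.0 [[275.0, 250.0], [275.0, 172.0], [275.0, 177.0]]
2.2 [[275.0, 263.0], [275.0, 171.0], [275.0, 184.0]]
2.4 [[275.0, 270.0], [275.0, 170.0], [275.0, 189.0]]
obs tip 272.8 232.20000000000002 pivot rod 165.6
```

```bash
python3 - <<'E'
from rob import *
z=190.8
for fr in [-28,-27]:
    go(fr,z,0,40,fwd=9.5); f=F(); print(fr,np.round(f,1))
    if abs(f[0])>18: break
ctrl.pause(.2)
go(-33,z,0,60,fwd=9.5); go(-42,z+6,0,60,fwd=9.5); go(-42,240,0,150,fwd=9.5)
snap("w6")
c=vision.read_camera("scene")["img"][:,:,::-1][120:220,170:290]
im=cv2.imread("pics/w6.png")[60:260,150:400]
a=cv2.resize(im,(500,400),interpolation=cv2.INTER_CUBIC)
cv2.imwrite("pics/w6x.png",a)
print(telemetry.current_time())
W=np.load("w6.npz")
for L in [1.5,1.6,1.7,1.8,2.0]: print(L,[np.round((proj(W,world(P,*CASE))-[150,60])*2).tolist() for P in (levp(L,50),pivot(L))])
for P in [(-26.1,17,194.5),(-28.6,17,192.5),(-35,17,194),(-31,12,200)]: print(P,np.round((proj(W,world(np.array(P),*CASE))-[150,60])*2))
E
```

```text
-28 [-13.6   3.3   7.7]
-27 [-16.4   2.9   9.6]
23.4083
1.5 [[252.0, 169.0], [252.0, 139.0]]
1.6 [[252.0, 191.0], [252.0, 145.0]]
1.7 [[252.0, 211.0], [252.0, 151.0]]
1.8 [[252.0, 230.0], [252.0, 156.0]]
2.0 [[252.0, 263.0], [252.0, 168.0]]
(-26.1, 17, 194.5) [201. 264.]
(-28.6, 17, 192.5) [202. 270.]
(-35, 17, 194) [202. 290.]
(-31, 12, 200) [216. 283.]
```

View pics/w6x.png

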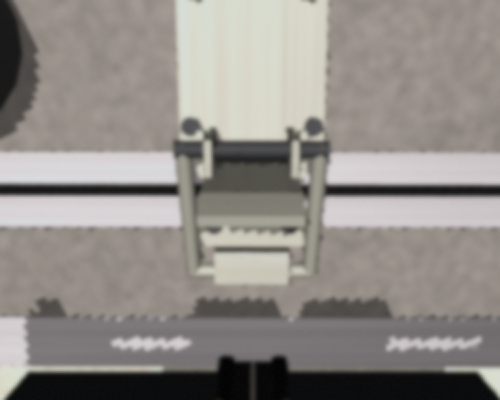

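The bar, at row 270, runs beneath the lip plate (columns 215-290, rows 250-285), so it is hooked. The lever stands at about 1.7 rad. Next I'll press the lever over.

```bash
python3 - <<'E'
from rob import *
P=levp(2.0,40,5.5); go(P[0]-6,P[2]+1,0,120,fwd=9.5)
ok=True
for L in np.r_[np.arange(1.8,.3,-.1),.3,.22,.15,.1]:
    P=levp(L,40,5.5); go(P[0],P[2],0,70,fwd=9.5); f=F(); print(round(L,2),np.round(f,1))
    if np.linalg.norm(f)>30: print("stop"); ok=False; break
if ok:
    P=levp(0,40,5.5); go(P[0],P[2]+.5,0,40,fwd=9.5); print(np.round(F(),1))
print(telemetry.current_time())
if ok:
    go(P[0]-9.5,290,0,200); go(-95,300,0,250); snap("w7")
    c=cv2.resize(vision.read_camera("scene")["img"][:,:,::-1][120:250,150:310],(400,325),interpolation=cv2.INTER_CUBIC)
    im=cv2.resize(cv2.imread("pics/w7.png")[0:220,130:430],(400,293),interpolation=cv2.INTER_CUBIC)
    cv2.imwrite("pics/w7x.png",np.hstack([c,np.pad(im,((0,32),(0,0),(0,0)))]))
E
```

```text
1.8 [-0.1  0.8  0.2]
1.7 [-0.1  0.2 -0.2]
1.6 [-0.  -0.5  0.3]
1.5 [ 0.1 -0.7  0.2]
1.4 [-0.7  0.1 -1.1]
1.3 [-1.5  0.1 -0.6]
1.2 [-3.3  0.1  1.7]
1.1 [-5.6  0.9  2. ]
1.0 [-5.7  0.6  2. ]
0.9 [-4.   0.5  2.6]
0.8 [-4.3  0.2  2.3]
0.7 [-5.3  0.6  1.8]
0.6 [-3.2  0.2  1.7]
0.5 [-0.5 -1.3  0.1]
0.4 [ 0.6 -0.4  0.3]
0.3 [ 0.2 -0.3  0.3]
0.22 [-0.9 -0.6 -0.3]
0.15 [-0.  -0.2  0.8]
0.1 [ 0.5  0.2 -0.3]
[ 0.7 -0.5  0.9]
28.8583
```

View pics/w7x.png

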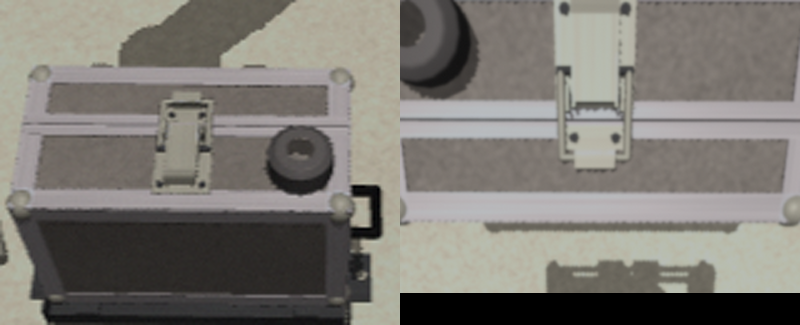

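The lever lies flat on the shell, the loop sits under the keeper and the seam is closed tight. The wheel has not moved, and the arm is clear of everything.

```bash
python3 -c "
from bench import ctrl
print(ctrl.close_job())"
```

```text
the job is handed in; nothing more can be done
None
```

The lid is shut, the loop is hooked under the keeper and the lever is snapped flat; the job is handed in, but the call returned no verdict, so the result rests on the last pictures, which show the wheel in place but not the dish or most of the skate tool (the arm never went near either).

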